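# Unlock the photometer's sample slide and hold it at the index clip

### The job

Turn both lock knobs on the photometer's deck anticlockwise, seen from above, all the way to their end stops; this frees the sample slide. Then pull the slide out by its upright handle, against its return spring, until its pointer stands beside the middle of the small index clip, and keep it there: finish while still holding the handle, with the slide steady at the clip. Leave the bottle, the flask and the case where they stand.

Things in the scene. Friction and masses are not known exactly. Their poses are not given: they have to be found in the camera images.
- photometer: Bench photometer, fixed. Origin on the table; x to its back, y to its left, z up. Dark grey deck, top 45 mm up, x -100..140 mm, y -115..115 mm, slot along its middle. At the back left and right two cream/blue housings 125 mm high (x from 42 mm, |y| from 46 mm), between them the slide's black cell block, 98 mm high (x from 35 mm at home). Lock knobs on the deck at x = -52, y = +75 and -75 mm.
- left_knob (a joint): Turn of the left (+y) lock knob, rad: 0 locked, grows anticlockwise seen from above, end stop at 1.5. Starts at 0 to 0.35. Captive: it turns without rising and stays where left; friction about 0.05 N m. Each knob pins the slide until turned past about 1.1.
- right_knob (a joint): The same for the right (-y) lock knob: also anticlockwise to its end stop at 1.5.
- left_knob_grip (a point): Grip point of the left knob, on its axis, 91 mm above the table, turning with it. Black bar grip 44 mm long (point x), 14 mm thick (point y), from 70 to 104 mm above the table, on a round metal skirt 38 mm across. At the end stop the bar lies along the photometer's x; locked, nearly across.
- right_knob_grip (a point): Grip point of the right knob, same shape and size.
- slide: The sample slide: pull handle, flat bar in the slot, pointer and cell block in one. Its origin lies at the photometer's origin when home and moves along the photometer's -x as it is pulled, at most 85 mm. The spring pulls home with about 5.5 N at 0, rising 1.1 N per 10 mm; it springs back home when let go.
- handle_grip (a point): Grip point of the pull handle, mid thickness and width, 62 mm above the table. The handle is a black upright plate 14 mm thick (x, the pull direction), 70 mm wide (y), 60 mm tall, from 18 to 78 mm above the table, on a flat bar whose top is 29 mm up. Axes as the photometer's. At home it stands 43 mm clear of the deck's front face. Grasp from above across its thickness.
- pointer (a point): Tip of the slide's pointer: a small steel finger 4 mm thick standing up from the slot to 8 mm above the deck and pointing to +y; moves with the slide, axes as the photometer's.
- index_clip: Index clip: small aluminium block fixed on the deck at the +y side of the slot, 12 mm long (x, along the slide), 16 mm wide, 5 mm thick, with a screw head. Origin under its centre, axes as the photometer's. At the mark, the pointer is level with its middle along x, within its half length of 6 mm. It stands 38 to 65 mm in front (-x) of the pointer's home place.
- reagent_bottle: Amber reagent bottle with a blue cap, loose bystander, 64 mm across, 140 mm high; origin under its centre.
- flask: Glass conical flask, loose bystander, 76 mm across, 108 mm high; origin under its centre.
- cell_case: Flat grey and white cell case, loose bystander, 100 x 65 x 33 mm; origin under its centre.

How it is judged:
By the outcome, as a careful person would: the job done as asked, in the order asked, and still so for the second after the job is handed in, while the arm keeps its last pose, push and grip.
It also fails if it takes over 58 s, if anything falls off the work surface, if the arm or the gripper's body presses on something with over 40 N, if the wrist force passes 120 N, or if a joint passes its speed limit or range.

### The arm

A 6-joint arm with a two-finger parallel gripper is mounted at the origin on the work surface. World frame = base frame: x ahead of the robot, y to its left, z up, the work surface at z = 0. Lengths are in mm, angles in rad, forces in N, time in s.
With the tool pointing down it reaches from about 400 to 925 mm from the base axis. Payload 12.5 kg.
Tool frame: the origin (TCP) lies between the finger pads, 19 mm behind the fingertips; this is the grasp point; z points along the fingers, y is the line along which they close (so a half turn about z gives the same grasp; the last joint's range is limited). The gripper opens to 95 mm and grips with 3 to 60 N. Pads are 20 mm wide; open, the fingers measure 119 mm over their backs; the gripper's body (75 mm by 180 mm) begins 59 mm behind the grasp point.
Start: joints at [1.239, 0.491, 1.559, -0, 1.092, -0.106], TCP at [139.91, 609.155, 233.461] pointing down, gripper open.
Joint ranges: [-3.1, 3.1], [-0.84, 2.19], [0.05, 2.79], [-1.13, 4.28], [0.06, 2.93], [-2.69, 2.69]. Speed limits (rad/s): [2.22, 2.22, 2.79, 3.14, 3.14, 3.14].

### API

Orientations are given as [roll, pitch, yaw] about the fixed x, y, z axes, in that order (R = Rz(yaw) Ry(pitch) Rx(roll)).
In Python, from cell import env gives the robot as it stands. The module is installed in compiled form; this text tells all that it offers.
- The arm moves only by the tool drive_tool, never from a script. Its argument "rows" is a list that holds one entry, the list of rows, each a list of 7 numbers: the shift along the tool's x, y, z scaled (see below), then the turn, a rotation vector about the tool's x, y, z scaled (see below), then the opening, from 0 (shut) to 1 (fully open). In form: [[[tx, ty, tz, ax, ay, az, jaw], ...]]. A call has 1 to 5 rows; each row shifts and turns the commanded pose from where the row before left it, along the tool's axes as they then stand; what a row does not reach is not made up. The controller multiplies each number of a shift by 250 mm and each number of a turn by 180 degrees. A row lasts 1/8 s, in which the tool goes at most 62.5 mm and 10.7 degrees, less where a joint would pass 70% of its speed; a pose out of reach is approached as far as the arm can. A call with a number of a shift or a turn outside -1 to 1 is refused whole. A call with a gripper value outside its range is refused whole. The fingers move at their own pace and stop on an object; the grip force is fixed at half the most. Time passes only in rows, so rows that do not move let the fingers close. It gives the time, the measured TCP pose, the force, the opening and the grip force at its end, in the units of the state.
- env.state(): the state, without advancing time (a new reading comes with each control period).
- env.read_camera(name): name is "side" or "top"; returns a dict with "color" (480x640x3 uint8, blue, green, red), "camera_matrix" (3x3 intrinsics, pixels), "pose" (4x4, takes a point from camera to world coordinates). Camera axes: x right, y up, looking along -z (the intrinsics and any distortion apply to the point x, -y, -z); pixel columns grow to the right and rows downward; lengths in mm; the calibration is good to about 2 mm. A picture is of the moment at which its call begins. There is no depth.
- env.job_done(): hands the job in; it is judged then, once.
Trained networks look in a picture, given as the dict that the camera call returned (one of the last four; its "shot" number tells which), for a name from the list of things; names that differ only in an ending like _2 or _b are one class to them, and where a whole thing is asked for, a point or a joint stands for the part that bears it (a point fixed in the world has none). Each returns a list of dicts, best first, with "score" (0 to 1); they miss things now and then, are a little off and sometimes report something else, mostly with a low value. They report only what shows in the picture. A call takes as long as a camera call.
- env.search_frame(name, picture): "at" ([x, y, z] in mm, in the coordinates of the camera as it stood for that picture, good to about 4 mm: the middle of the surface that is visible of it).
- env.place_of(name, picture): "at" ([x, y, z] in mm, in the coordinates of the camera as it stood for that picture, good to about 4 mm: a listed point, or the origin of a listed thing).
The state is a dict: "t": time; "joints": joint angles; "qvel": joint speeds; "tau": joint torques, N m; "eef_pos": TCP position; "tcp_rot": TCP orientation; "ft_force": force on the tool from outside, world axes, zero at the start; "moment": the same for the moment, N m; "opening": opening from 0.0 (shut) to 1.0 (fully open); "grip_force": force on a finger pad.
Only numpy, scipy, OpenCV 4.12 (cv2) and the standard library are available. Lean on these libraries where they do the work, as an engineer would, in place of code of your own. Each camera call takes 0.05 s, during which the arm holds its last target. There are 200 camera calls.

## Working session

There is one attempt and no reset: what is moved stays moved. The work goes in short steps, Python scripts to look and compute and a tool call to move; the robot and the scene stay as the last step left them, time stands still between calls to the robot, and variables do not carry over. Pictures are saved under pics/ and viewed, at most 10 in all, crops included, and the job is handed in when it is done.

Besides the shell and the picture viewer there is one more tool, called after "Request:" in YAML: its name, and indented under it one key for each argument. drive_tool: Moves the arm, as the interface text tells. Its arguments: {"type":"object","properties":{"rows":{"type":"array","items":{"type":"array","items":{"type":"array","items":{"type":"number","minimum":-1,"maximum":1}}}}},"required":["rows"]}

```bash
mkdir -p pics; cat > h.py <<'E'
from cell import env
import numpy as np, cv2
def look(cam,names,fn=None):
    p=env.read_camera(cam)
    if fn: cv2.imwrite('pics/'+fn,p['color'])
    P=np.array(p['pose']);out={}
    for n in names:
        for k,f in(('P',env.place_of),('S',env.search_frame)):
            if k=='S' and n not in('photometer',): continue
            for r in f(n,p)[:2]:
                w=(P@np.r_[r['at'],1])[:3]; print(cam,k,n,round(r['score'],2),w.round(1))
    return p
def proj(p,w):
    c=np.linalg.inv(np.array(p['pose']))@np.r_[w,1]
    u=np.array(p['camera_matrix'])@[c[0],-c[1],-c[2]]; return u[:2]/u[2]
def ray(p,u):
    P=np.array(p['pose']);d=np.linalg.inv(p['camera_matrix'])@[u[0],u[1],1]
    return P[:3,3],P[:3,:3]@[d[0],-d[1],-d[2]]
def tri(p1,u1,p2,u2):
    (a,d),(b,e)=ray(p1,u1),ray(p2,u2)
    s=np.linalg.lstsq(np.c_[d,-e],b-a,rcond=None)[0]
    x,y=a+s[0]*d,b+s[1]*e; return (x+y)/2,np.linalg.norm(x-y)
E
python3 - <<'E'
from h import *
N='photometer left_knob_grip right_knob_grip handle_grip pointer index_clip reagent_bottle flask cell_case'.split()
print(env.state())
for c in('top','side'): p=look(c,N,c+'0.png');print(np.array(p['pose'])[:3,3], np.array(p['camera_matrix']))
E
```

```text
{'t': 0.0, 'joints': array([ 1.23943737e+00,  4.91532700e-01,  1.55945781e+00, -2.44372180e-05,
        1.09167123e+00, -1.05606129e-01]), 'qvel': array([-4.79182990e-04, -8.99606250e-04,  2.99111531e-05,  1.82121338e-03,
        7.49078819e-04, -3.21642827e-05]), 'tau': array([-1.03343998e-03, -6.12629914e+01, -2.58183807e+01,  6.92420569e-02,
        4.81976126e-02, -1.18487928e-04]), 'eef_pos': array([139.81460163, 608.93355658, 232.87553771]), 'tcp_rot': array([-3.14052724e+00, -9.11399083e-05,  2.91585106e+00]), 'ft_force': array([-0.3438077 ,  0.03932825, -0.19733469]), 'moment': array([0.03521475, 0.00311443, 0.06190612]), 'grip_force': 0.0, 'opening': 1.001118735153033}
top P photometer 0.93 [681.3 -41.9   1. ]
top S photometer 0.8 [704.9 -47.   45.8]
top P left_knob_grip 0.84 [634.8  35.1  96.1]
top P right_knob_grip 0.7 [ 628.3 -115.3   91. ]
top P handle_grip 0.75 [534.5 -34.1  67.3]
top P pointer 0.89 [702.3 -36.9  54.4]
top P index_clip 0.55 [649.3 -15.7  42.9]
top P reagent_bottle 0.73 [ 6.879e+02  1.788e+02 -6.000e-01]
top P flask 0.57 [ 648.7 -268.4   -0.7]
top P flas
[... 197 characters left out ...]
[  0.           0.           1.        ]]
side P photometer 0.89 [683.2 -51.3  -2.1]
side S photometer 0.63 [704.7 -27.5  47.7]
side P left_knob_grip 0.81 [632.9  30.7  87.6]
side P right_knob_grip 0.94 [ 621.9 -122.7   89.9]
side P handle_grip 0.79 [535.7 -39.   55.1]
side P handle_grip 0.38 [ 514.6 -242.8   -0.9]
side P pointer 0.95 [705.3 -41.4  50.7]
side P index_clip 0.47 [682.7 -50.5  -2.9]
side P reagent_bottle 0.77 [685.5 177.9   5.5]
side P flask 0.59 [ 649.8 -265.7    4.6]
side P cell_case 0.67 [ 511.1 -246.2   -3.3]
[285.55088282 414.58788245 591.51512376] [[452.80392313   0.         326.08154706]
 [  0.         452.80392313 249.38938411]
 [  0.           0.           1.        ]]
```

```bash
python3 - <<'E'
import cv2
a=cv2.imread('pics/top0.png');b=cv2.imread('pics/side0.png')
cv2.imwrite('pics/topc.png',cv2.resize(a[130:430-10,220:520],None,fx=2.6,fy=2.0) if 0 else cv2.resize(a[60:300,220:520],None,fx=2.5,fy=2.5,interpolation=2))
E
```

```text
(no output)
```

View pics/topc.png

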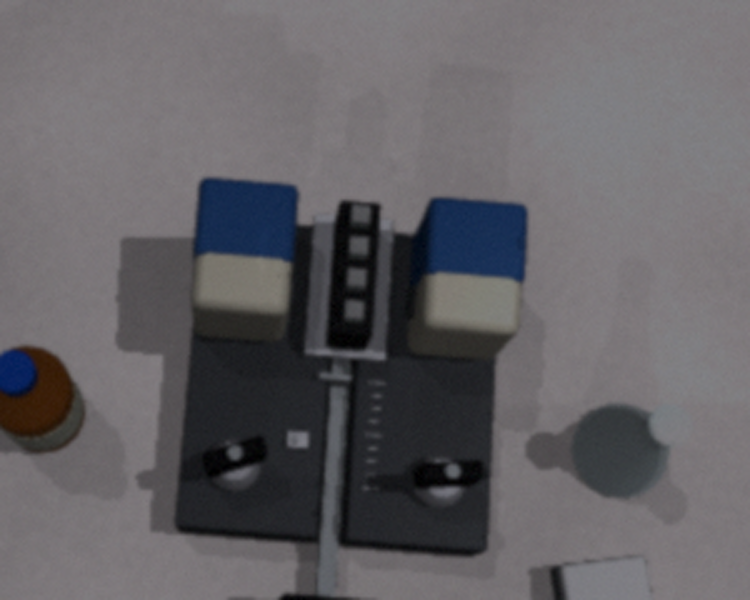

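View pics/side0.png

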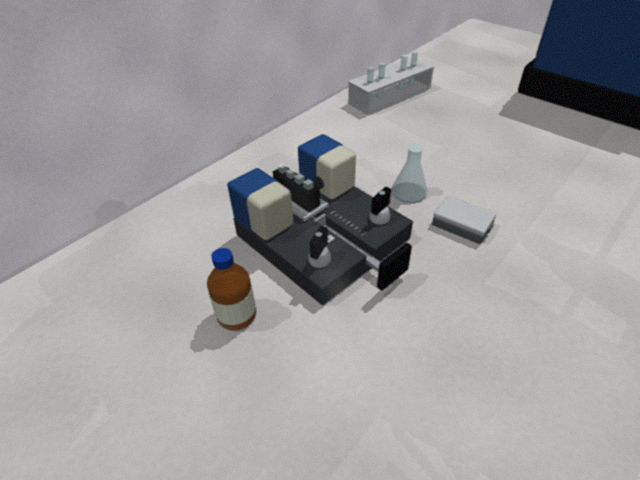

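The top crop (offset 220,60; ×2.5) shows the left knob top at (235,454), the right one at (450,470), the clip at (298,440) and the pointer at (335,376). The deck's front corners are at (178,530) and (487,550). The side view shows the handle at (395,266) and the flask, case and bottle standing clear. Next I'll fit the photometer's pose from both views.

```bash
python3 - <<'E'
from h import *
import pickle
t=env.read_camera('top');s=env.read_camera('side')
C=lambda x,y:np.array([220+x/2.5,60+y/2.5])
def atz(p,u,z):
    o,d=ray(p,u);return o+d*(z-o[2])/d[2]
fl,fr=atz(t,C(178,530),45),atz(t,C(487,550),45)
print('front corners',fl,fr,np.linalg.norm(fl-fr))
d=fl-fr;yaw=np.arctan2(-d[0],d[1]);print('yaw corners',yaw)
for n,a,b in(('L',(205,463),(266,447)),('R',(414,475),(482,470))):
    a,b=atz(t,C(*a),104),atz(t,C(*b),104);e=a-b;print(n,(a+b)/2,np.linalg.norm(e),'bar angle',np.arctan2(e[1],e[0]))
print('clip',atz(t,C(298,440),50),'pointer',atz(t,C(322,376),53),'slot',atz(t,C(340,365),45),atz(t,C(331,540),45))
for n,u,v in(('Lk',C(235,454),(318,236)),('Rk',C(450,470),(381,193))): print(n,tri(t,u,s,v))
side=s['color'][170:300,270:430];top=t['color'][200:330,240:440]
cv2.imwrite('pics/d.png',cv2.resize(side,None,fx=4.5,fy=4.5,interpolation=2))
cv2.imwrite('pics/e.png',cv2.resize(top,None,fx=4,fy=4,interpolation=2))
R=lambda y:np.array([[np.cos(y),-np.sin(y)],[np.sin(y),np.cos(y)]])
# network averages, two more shots each
acc={}
loc={'photometer':(0,0),'left_knob_grip':(-52,75),'right_knob_grip':(-52,-75)}
for k in range(4):
  for c in('top','side'):
    p=env.read_camera(c);P=np.array(p['pose'])
    for n in 'photometer left_knob_grip right_knob_grip handle_grip pointer index_clip'.split():
        r=env.place_of(n,p)
        if r: acc.setdefault(n,[]).append((P@np.r_[r[0]['at'],1])[:3])
for n in acc: a=np.array(acc[n]);print(n,np.median(a,0).round(1),a.std(0).round(1),len(a))
E
```

```text
front corners [589.48605956  72.98308587  45.        ] [ 571.61846046 -152.2978552    45.        ] 225.98839241233617
yaw corners -0.07914684015351447
L [634.32079558  31.00819159 104.        ] 43.258001788740835 bar angle 1.8179916392907671
R [ 620.27518983 -114.61324951  104.        ] 47.11050511178794 bar angle 1.6314388838825469
clip [654.07393385 -15.70779604  50.        ] pointer [701.4608944  -34.43353297  53.        ] slot [711.69045775 -48.89130442  45.        ] [580.58276392 -38.37736053  45.        ]
Lk (array([636.28146581,  31.68972154,  99.61751453]), np.float64(1.2604281290648234))
Rk (array([ 621.93345934, -116.22373665,  103.51333444]), np.float64(0.307709372868914))
photometer [680.8 -45.    1.3] [1.3 3.  1.6] 7
left_knob_grip [634.4  32.8  90.1] [1.8 3.  2.7] 8
right_knob_grip [ 622.9 -117.9   90.6] [2.9 2.1 1.5] 8
handle_grip [534.2 -36.   62.6] [1.9 2.6 2.9] 8
pointer [701.9 -38.9  51.6] [2.4 2.3 0.9] 8
index_clip [654.5 -14.4  47.2] [16.5  8.8  2.6] 6
```

View pics/d.png

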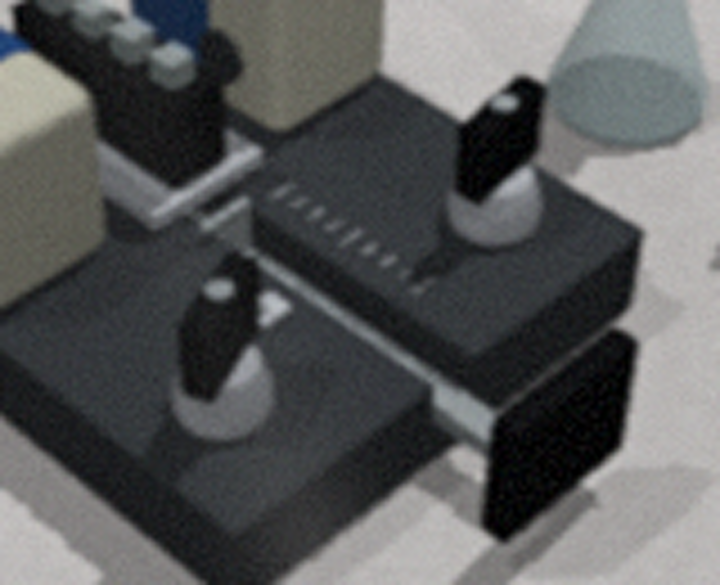

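View pics/e.png

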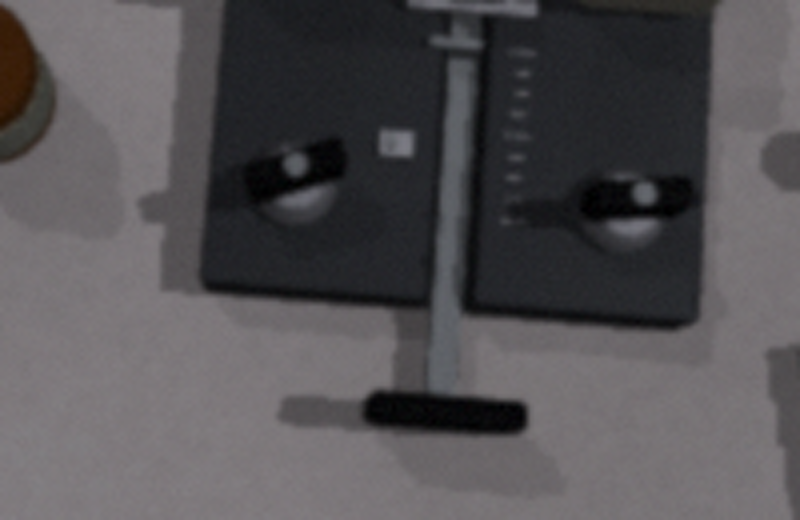

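The fit agrees across views:

| Item | Position (mm) | Other |
|---|---|---|
| Photometer yaw | – | ≈ -0.078 |
| Left knob | (634.5, 32.5) | q ≈ 0.25 |
| Right knob | (622.5, -117) | q ≈ 0.07 |
| Heights, grips | ≈ 90 | as the text says |

Next I'll plan the rows.

```bash
cat >> h.py <<'E'
from scipy.spatial.transform import Rotation as Rn
def plan(tgt,yaw,jaw,step=50,deg=10):
    s=env.state();p=np.array(s['eef_pos']);R=Rn.from_euler('xyz',s['tcp_rot'])
    T=Rn.from_euler('xyz',[np.pi,0,yaw]);d=np.array(tgt)-p
    rv=(R.inv()*T).as_rotvec();n=int(max(np.ceil(np.linalg.norm(d)/step),np.ceil(np.linalg.norm(rv)/np.radians(deg)),1))
    cur,C=p.copy(),R;rows=[]
    for i in range(n):
        want=p+d*(i+1)/n
        a=np.r_[C.inv().apply(want-cur)/250,rv/n/np.pi].round(4 if 1 else 3)
        cur=cur+C.apply(a[:3]*250);C=C*Rn.from_rotvec(a[3:]*np.pi);rows.append(list(map(float,a))+[jaw])
    for i in range(0,n,5):print([rows[i:i+5]])
    print('end',cur.round(1),C.as_euler('xyz').round(3))
E
python3 -c "
from h import *
plan([634.5,32.5,170],1.818,1.0,step=55)"
```

```text
[[[-0.1746, -0.1289, 0.0181, 0.0, -0.0, 0.025, 1.0], [-0.1842, -0.1149, 0.0181, 0.0, -0.0, 0.025, 1.0], [-0.1926, -0.1, 0.0182, 0.0, -0.0, 0.025, 1.0], [-0.1999, -0.0846, 0.0181, 0.0, -0.0, 0.025, 1.0], [-0.2059, -0.0687, 0.0181, 0.0, -0.0, 0.025, 1.0]]]
[[[-0.2107, -0.0523, 0.0181, 0.0, -0.0, 0.025, 1.0], [-0.2141, -0.0356, 0.0182, 0.0, -0.0, 0.025, 1.0], [-0.2163, -0.0187, 0.0181, 0.0, -0.0, 0.025, 1.0], [-0.217, -0.0017, 0.0181, 0.0, -0.0, 0.025, 1.0], [-0.2166, 0.0153, 0.0181, 0.0, -0.0, 0.025, 1.0]]]
[[[-0.2146, 0.0323, 0.0182, 0.0, -0.0, 0.025, 1.0], [-0.2115, 0.049, 0.0181, 0.0, -0.0, 0.025, 1.0], [-0.2069, 0.0655, 0.0181, 0.0, -0.0, 0.025, 1.0], [-0.2012, 0.0815, 0.0181, 0.0, -0.0, 0.025, 1.0]]]
end [634.5  32.5 170. ] [ 3.142 -0.     1.816]
```

Request:
drive_tool:
  rows:
    - [[-0.175,-0.129,0.018,0,0,0.025,0.5],[-0.184,-0.115,0.018,0,0,0.025,0.5],[-0.193,-0.1,0.018,0,0,0.025,0.5],[-0.2,-0.085,0.018,0,0,0.025,0.5],[-0.206,-0.069,0.018,0,0,0.025,0.5]]

```text
t: 4.62
eef_pos: [317.6, 401.6, 211.0]
tcp_rot: [3.141, 0.0, 2.521]
ft_force: [0.6, 0.9, 0.3]
opening: 0.538
grip_force: 0.0
```

Request:
drive_tool:
  rows:
    - [[-0.211,-0.052,0.018,0,0,0.025,0.5],[-0.214,-0.036,0.018,0,0,0.025,0.5],[-0.216,-0.019,0.018,0,0,0.025,0.5],[-0.217,-0.002,0.018,0,0,0.025,0.5],[-0.217,0.015,0.018,0,0,0.025,0.5]]

```text
t: 5.25
eef_pos: [494.3, 195.2, 188.5]
tcp_rot: [3.141, 0.0, 2.128]
ft_force: [0.1, 1.4, 0.2]
opening: 0.502
grip_force: 0.0
```

Request:
drive_tool:
  rows:
    - [[-0.215,0.032,0.018,0,0,0.025,0.5],[-0.212,0.049,0.018,0,0,0.025,0.5],[-0.207,0.065,0.018,0,0,0.025,0.5],[-0.2,0.08,0.018,0,0,0.025,0.5],[0,0,0,0,0,0,0.5]]

```text
t: 5.88
eef_pos: [635.5, 29.0, 169.6]
tcp_rot: [3.142, 0.0, 1.812]
ft_force: [-1.3, -0.2, 0.1]
opening: 0.505
grip_force: 0.0
```

```bash
python3 -c "
from h import *
print(env.state()['joints'])
plan([634.5,32.5,92],1.818,0.5,step=30)"
```

```text
[-5.81598439e-02  5.72030828e-01  1.59812423e+00 -1.66010154e-04
  9.71340141e-01 -2.99202726e-01]
[[[0.0049, -0.0002, 0.1034, 0.0, 0.0, -0.0006, 0.5], [0.0049, -0.0001, 0.1035, 0.0, 0.0, -0.0006, 0.5], [0.0049, -0.0002, 0.1034, 0.0, 0.0, -0.0006, 0.5]]]
end [634.5  32.5  92. ] [3.142 0.    1.818]
```

Request:
drive_tool:
  rows:
    - [[0.005,0,0.103,0,0,0,0.5],[0.005,0,0.103,0,0,0,0.5],[0.005,0,0.103,0,0,0,0.5],[0,0,0,0,0,0,0],[0,0,0,0,0,0,0]]

```text
t: 6.5
eef_pos: [633.3, 35.9, 94.2]
tcp_rot: [3.141, 0.0, 1.817]
ft_force: [0.3, 0.3, -0.3]
opening: 0.341
grip_force: 0.0
```

Request:
drive_tool:
  rows:
    - [[0,0,0,0,0,0,0],[0,0,0,0,0,0,0]]

```text
t: 6.75
eef_pos: [634.6, 35.7, 94.4]
tcp_rot: [3.137, 0.001, 1.816]
ft_force: [7.1, 1.6, -7.9]
opening: 0.145
grip_force: 29.9
```

Request:
drive_tool:
  rows:
    - [[0,-0.002,0,0,0,-0.05,0],[0,-0.002,0,0,0,-0.05,0],[0,-0.002,0,0,0,-0.05,0],[0,-0.002,0,0,0,-0.05,0],[0,-0.002,0,0,0,-0.05,0]]

```text
t: 7.38
eef_pos: [632.2, 33.9, 94.3]
tcp_rot: [3.14, 0.003, 2.607]
ft_force: [3.0, -2.5, 0.4]
opening: 0.145
grip_force: 30.0
```

```bash
python3 -c "
from h import *
print(env.state())"
```

```text
{'t': 7.375, 'joints': array([-5.06633279e-02,  6.58918606e-01,  1.66787649e+00, -2.25224294e-04,
        8.11194899e-01, -1.08642021e+00]), 'qvel': array([-4.91076664e-03, -1.00267434e-03,  7.33842754e-03,  4.56757678e-05,
       -5.49124449e-03, -1.25373733e+00]), 'tau': array([  1.37354627, -64.81472969, -17.61067808,   0.34206826,
         1.02652263,   2.0230148 ]), 'eef_pos': array([632.18531327,  33.88724039,  94.28043503]), 'tcp_rot': array([3.14006007, 0.00326452, 2.60670551]), 'ft_force': array([ 2.99085674, -2.51139558,  0.42814278]), 'moment': array([-0.47255877, -0.5624848 , -0.05954247]), 'grip_force': 29.968382120132446, 'opening': 0.14517290616260656}
```

Request:
drive_tool:
  rows:
    - [[0,-0.002,0,0,0,-0.05,0],[0,-0.002,0,0,0,-0.05,0],[0,-0.002,0,0,0,-0.04,0],[0,0,0,0,0,0,0]]

```text
t: 7.88
eef_pos: [631.6, 32.3, 94.2]
tcp_rot: [-3.141, 0.003, 3.04]
ft_force: [4.5, -3.4, 3.3]
opening: 0.144
grip_force: 30.0
```

```bash
python3 -c "
from h import *
s=env.state();print(s['tcp_rot'],s['moment'],s['ft_force'],s['tau'][5])"
```

```text
[-3.14142376  0.00346681  3.04046463] [-0.70823688 -0.7707183   0.01658556] [ 4.47465229 -3.43590458  3.26953225] -0.9768320247530937
```

Request:
drive_tool:
  rows:
    - [[0,0,0,0,0,-0.02,0],[0,0,0,0,0,0,0]]

```text
t: 8.12
eef_pos: [631.5, 32.3, 94.3]
tcp_rot: [-3.142, 0.003, 3.1]
ft_force: [3.8, -3.2, 4.7]
opening: 0.15
grip_force: 31.2
```

```bash
python3 -c "
from h import *
s=env.state();print(s['tcp_rot'],s['moment'],s['ft_force'],s['tau'][5])"
```

```text
[-3.14157887e+00  3.13675426e-03  3.10032752e+00] [-0.76169084 -0.61400117 -0.90117666] [ 3.78365622 -3.21681269  4.69696479] -1.2597476318478584
```

Request:
drive_tool:
  rows:
    - [[0,0,0,0,0,-0.02,0],[0,0,0,0,0,0,0]]

```text
t: 8.38
eef_pos: [631.0, 32.4, 94.2]
tcp_rot: [-3.141, 0.002, -3.12]
ft_force: [0.8, -4.0, 6.3]
opening: 0.162
grip_force: 31.4
```

```bash
python3 -c "
from h import *
s=env.state();print(s['tcp_rot'],s['moment'],s['ft_force'],s['tau'][5])"
```

```text
[-3.14145575e+00  2.02680910e-03 -3.11984851e+00] [-0.74185921 -0.2959726  -0.73948019] [ 0.7763737  -4.03063173  6.2792147 ] -1.1524276435375214
```

Request:
drive_tool:
  rows:
    - [[0,0,0,0,0,0,0.5],[0,0,0,0,0,0,0.5],[0,0,-0.1,0,0,0,0.5],[0,0,-0.15,0,0,0,0.5],[0,0,-0.05,0,0,0,0.5]]

```text
t: 9.0
eef_pos: [630.8, 33.0, 169.9]
tcp_rot: [3.142, 0.002, -3.117]
ft_force: [0.0, 0.5, 0.9]
opening: 0.499
grip_force: 0.0
```

```bash
python3 -c "
from h import *
plan([622.5,-116.5,166],1.631,0.5,step=50)
look('side',[],'s1.png')
a=cv2.imread('pics/s1.png');cv2.imwrite('pics/s1c.png',cv2.resize(a[150:320,220:440],None,fx=3,fy=3))"
```

```text
[[[0.0053, -0.0663, 0.0017, 0.0001, 0.0001, 0.0543, 0.5], [-0.006, -0.0663, 0.0018, 0.0001, 0.0001, 0.0543, 0.5], [-0.0171, -0.0643, 0.0018, 0.0001, 0.0001, 0.0543, 0.5], [-0.0279, -0.0605, 0.0018, 0.0001, 0.0001, 0.0543, 0.5], [-0.0377, -0.0549, 0.0017, 0.0001, 0.0001, 0.0543, 0.5]]]
[[[-0.0464, -0.0476, 0.0018, 0.0001, 0.0001, 0.0543, 0.5], [-0.0539, -0.0391, 0.0018, 0.0001, 0.0001, 0.0543, 0.5], [-0.0597, -0.0294, 0.0018, 0.0001, 0.0001, 0.0543, 0.5], [-0.0639, -0.0187, 0.0018, 0.0001, 0.0001, 0.0543, 0.5]]]
end [ 622.5 -116.5  166. ] [-3.14  -0.     1.631]
```

View pics/s1c.png

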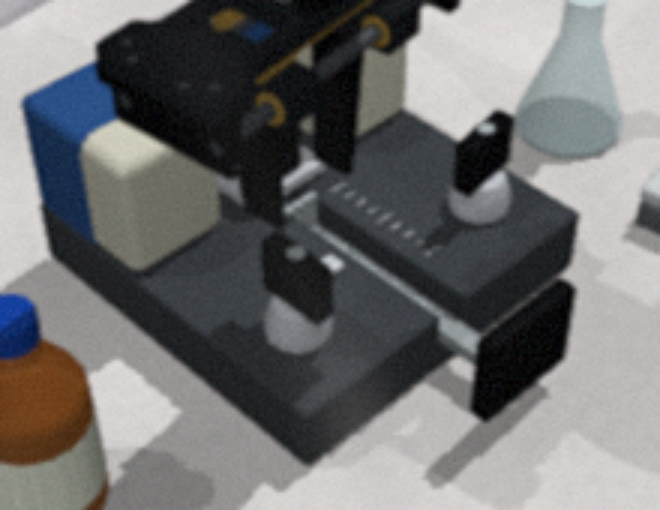

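In the crop, the left bar now runs from (265,250) to (332,295), parallel to the slot, so it is at its stop. On to the right knob.

Request:
drive_tool:
  rows:
    - [[0.005,-0.066,0.002,0,0,0.054,0.5],[-0.006,-0.066,0.002,0,0,0.054,0.5],[-0.017,-0.064,0.002,0,0,0.054,0.5],[-0.028,-0.06,0.002,0,0,0.054,0.5],[-0.038,-0.055,0.002,0,0,0.054,0.5]]

```text
t: 9.68
eef_pos: [625.6, -50.3, 164.2]
tcp_rot: [-3.14, -0.002, 2.313]
ft_force: [-0.3, 0.6, 0.9]
opening: 0.502
grip_force: 0.0
```

Request:
drive_tool:
  rows:
    - [[-0.046,-0.048,0.002,0,0,0.054,0.5],[-0.054,-0.039,0.002,0,0,0.054,0.5],[-0.06,-0.029,0.002,0,0,0.054,0.5],[-0.064,-0.019,0.002,0,0,0.056,0.5],[0,0,0,0,0,0,0.5]]

```text
t: 10.3
eef_pos: [622.4, -117.1, 162.4]
tcp_rot: [-3.14, -0.001, 1.634]
ft_force: [-0.8, 1.1, -0.1]
opening: 0.502
grip_force: 0.0
```

```bash
python3 -c "
from h import *
plan([622.5,-116.5,93],1.631,0.5,step=25)"
```

```text
[[[0.0008, 0.0003, 0.0925, -0.0002, -0.0001, 0.0003, 0.5], [0.0008, 0.0002, 0.0925, -0.0002, -0.0001, 0.0003, 0.5], [0.0008, 0.0002, 0.0924, -0.0002, -0.0001, 0.0003, 0.5]]]
end [ 622.5 -116.5   93. ] [3.141 0.    1.631]
```

Request:
drive_tool:
  rows:
    - [[0,0,0.092,0,0,0,0.5],[0,0,0.092,0,0,0,0.5],[0,0,0.092,0,0,0,0.5],[0,0,0,0,0,0,0],[0,0,0,0,0,0,0]]

```text
t: 10.92
eef_pos: [623.2, -116.2, 95.2]
tcp_rot: [3.141, 0.0, 1.636]
ft_force: [0.4, 0.3, 0.5]
opening: 0.343
grip_force: 0.0
```

Request:
drive_tool:
  rows:
    - [[0,0,0,0,0,0,0],[0,0,0,0,0,0,0]]

```text
t: 11.18
eef_pos: [621.6, -116.7, 95.4]
tcp_rot: [-3.139, -0.0, 1.635]
ft_force: [-11.4, -4.4, 15.0]
opening: 0.144
grip_force: 30.0
```

Request:
drive_tool:
  rows:
    - [[0,0,0,0,0,-0.05,0],[0,0,0,0,0,-0.05,0],[0,0,0,0,0,-0.05,0],[0,0,0,0,0,-0.05,0],[0,0,0,0,0,-0.05,0]]

```text
t: 11.8
eef_pos: [621.2, -116.9, 95.4]
tcp_rot: [-3.139, -0.003, 2.425]
ft_force: [-10.9, -3.8, 8.7]
opening: 0.142
grip_force: 30.0
```

Request:
drive_tool:
  rows:
    - [[0,0,0,0,0,-0.05,0],[0,0,0,0,0,-0.05,0],[0,0,0,0,0,-0.05,0],[0,0,0,0,0,-0.04,0],[0,0,0,0,0,0,0]]

```text
t: 12.42
eef_pos: [621.1, -117.2, 95.5]
tcp_rot: [-3.141, -0.004, 3.019]
ft_force: [-12.8, -5.2, 8.6]
opening: 0.147
grip_force: 30.0
```

```bash
python3 -c "
from h import *
s=env.state();print(s['tcp_rot'],s['moment'],s['ft_force'],s['tau'][5])"
```

```text
[-3.14061185 -0.00364151  3.01885695] [-0.98926459  2.32681036  0.07159826] [-12.80895292  -5.19162731   8.56001779] -0.7868951931595802
```

Request:
drive_tool:
  rows:
    - [[0,0,0,0,0,-0.02,0],[0,0,0,0,0,0,0]]

```text
t: 12.68
eef_pos: [621.1, -117.2, 95.5]
tcp_rot: [-3.141, -0.003, 3.079]
ft_force: [-13.4, -4.8, 9.0]
opening: 0.147
grip_force: 30.6
```

```bash
python3 -c "
from h import *
s=env.state();print(s['tcp_rot'],s['moment'],s['ft_force'],s['tau'][5])"
```

```text
[-3.14135911 -0.00349834  3.07903778] [-0.95102965  2.21726419 -0.74294268] [-13.35627155  -4.7785475    8.98097665] -1.1561324447393417
```

Request:
drive_tool:
  rows:
    - [[0,0,0,0,0,-0.02,0],[0,0,0,0,0,0,0]]

```text
t: 12.92
eef_pos: [621.5, -117.2, 95.4]
tcp_rot: [-3.142, -0.003, 3.141]
ft_force: [-10.1, -4.9, 7.2]
opening: 0.16
grip_force: 31.8
```

```bash
python3 -c "
from h import *
s=env.state();print(s['tcp_rot'],s['moment'],s['ft_force'],s['tau'][5])"
```

```text
[-3.14158749e+00 -2.63125860e-03  3.14149885e+00] [-0.8545093   1.90320384 -0.81500948] [-10.10869301  -4.94104739   7.22366685] -1.2459298968315125
```

Request:
drive_tool:
  rows:
    - [[0,0,0,0,0,0,0.45],[0,0,0,0,0,0,0.45],[0,0,-0.1,0,0,0,0.45],[0,0,-0.15,0,0,0,0.45],[0,0,0,0,0,0,0.45]]

```text
t: 13.55
eef_pos: [624.2, -116.6, 159.9]
tcp_rot: [-3.14, 0.005, -3.141]
ft_force: [-0.1, -0.5, -1.0]
opening: 0.451
grip_force: 0.0
```

```bash
python3 -c "
from h import *
plan([531.5,-35,150],1.493,0.45,step=50)
t=env.read_camera('top');o,d=ray(t,(351.2,302.5));print(o+d*(78-o[2])/d[2])
s=env.read_camera('side')
cv2.imwrite('pics/s2c.png',np.hstack([cv2.resize(s['color'][150:320,270:440],(400,400)),cv2.resize(t['color'][190:320,250:380],(400,400))]))"
```

```text
[[[0.0371, 0.0327, 0.0037, 0.0001, 0.0002, 0.0525, 0.45], [0.0419, 0.0262, 0.0038, 0.0001, 0.0002, 0.0525, 0.45], [0.0456, 0.0189, 0.0038, 0.0001, 0.0002, 0.0525, 0.45], [0.0482, 0.0112, 0.0038, 0.0001, 0.0002, 0.0525, 0.45], [0.0493, 0.0031, 0.0038, 0.0001, 0.0002, 0.0525, 0.45]]]
[[[0.0492, -0.005, 0.0039, 0.0001, 0.0002, 0.0525, 0.45], [0.0476, -0.013, 0.0039, 0.0001, 0.0002, 0.0525, 0.45], [0.0449, -0.0207, 0.0039, 0.0001, 0.0002, 0.0525, 0.45], [0.0409, -0.0278, 0.004, 0.0001, 0.0002, 0.0525, 0.45], [0.0357, -0.034, 0.004, 0.0001, 0.0002, 0.0525, 0.45]]]
end [531.5 -35.  150. ] [-3.141e+00 -1.000e-03  1.493e+00]
[531.55055122 -31.86958552  78.        ]
```

View pics/s2c.png

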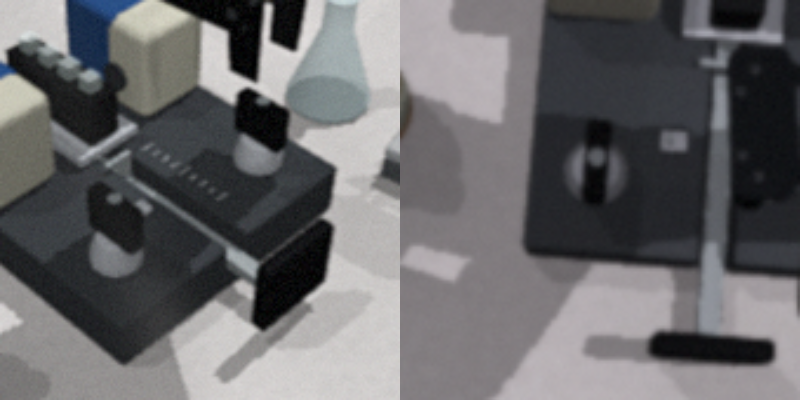

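Both bars now lie along the slot. In the right half the clip is at (674,140) and the pointer's left end at (702,62), with the handle in the open. On to the handle.

Request:
drive_tool:
  rows:
    - [[0.037,0.033,0.004,0,0,0.0525,0.45],[0.042,0.026,0.004,0,0,0.0525,0.45],[0.046,0.019,0.004,0,0,0.0525,0.45],[0.048,0.011,0.004,0,0,0.0525,0.45],[0.049,0.003,0.004,0,0,0.0525,0.45]]

```text
t: 14.28
eef_pos: [575.8, -75.3, 150.9]
tcp_rot: [-3.141, -0.002, 2.312]
ft_force: [0.1, 1.0, -0.2]
opening: 0.451
grip_force: 0.0
```

Request:
drive_tool:
  rows:
    - [[0.049,-0.005,0.004,0,0,0.0525,0.45],[0.048,-0.013,0.004,0,0,0.0525,0.45],[0.045,-0.021,0.004,0,0,0.0525,0.45],[0.041,-0.028,0.004,0,0,0.0525,0.45],[0.036,-0.034,0.004,0,0,0.0525,0.45]]

```text
t: 14.9
eef_pos: [529.3, -34.4, 146.0]
tcp_rot: [-3.14, -0.0, 1.487]
ft_force: [0.3, -0.1, 0.0]
opening: 0.449
grip_force: 0.0
```

Request:
drive_tool:
  rows:
    - [[0,0,0,0,0,0,0.45],[0,0,0,0,0,0,0.45]]

```text
t: 15.15
eef_pos: [530.3, -35.0, 146.7]
tcp_rot: [-3.141, -0.0, 1.496]
ft_force: [0.7, 0.4, 0.2]
opening: 0.452
grip_force: 0.0
```

```bash
python3 -c "
from h import *
plan([531.5,-34,63],1.493,0.45,step=30)"
```

```text
[[[0.0014, 0.0015, 0.1116, -0.0, -0.0, 0.0004, 0.45], [0.0014, 0.0015, 0.1117, -0.0, -0.0, 0.0004, 0.45], [0.0013, 0.0016, 0.1116, -0.0, -0.0, 0.0004, 0.45]]]
end [531.5 -34.   63. ] [-3.141 -0.     1.493]
```

Request:
drive_tool:
  rows:
    - [[0.001,0.0015,0.11,0,0,0,0.45],[0.001,0.0015,0.11,0,0,0,0.45],[0.001,0.0015,0.11,0,0,0,0.45],[0,0,0,0,0,0,0],[0,0,0,0,0,0,0]]

```text
t: 15.78
eef_pos: [531.7, -34.3, 65.3]
tcp_rot: [3.141, -0.0, 1.494]
ft_force: [-0.1, 0.7, -0.2]
opening: 0.296
grip_force: 0.0
```

Request:
drive_tool:
  rows:
    - [[0,0,0,0,0,0,0],[0,0,0,0,0,0,0]]

```text
t: 16.02
eef_pos: [531.0, -34.2, 65.6]
tcp_rot: [3.142, -0.0, 1.492]
ft_force: [-3.4, -2.0, 5.8]
opening: 0.147
grip_force: 30.0
```

Request:
drive_tool:
  rows:
    - [[0,-0.03,0,0,0,0,0],[0,-0.04,0,0,0,0,0],[0,-0.04,0,0,0,0,0],[0,-0.04,0,0,0,0,0],[0,-0.03,0,0,0,0,0]]

```text
t: 16.65
eef_pos: [488.5, -30.3, 65.6]
tcp_rot: [3.135, -0.0, 1.492]
ft_force: [12.2, 9.8, -3.6]
opening: 0.148
grip_force: 30.0
```

Request:
drive_tool:
  rows:
    - [[0,0,0,0,0,0,0],[0,0,0,0,0,0,0]]

```text
t: 16.9
eef_pos: [488.5, -30.3, 65.6]
tcp_rot: [3.136, -0.0, 1.492]
ft_force: [10.3, 8.1, -1.1]
opening: 0.147
grip_force: 30.0
```

```bash
python3 -c "
from h import *
for c in('top','side'): look(c,['pointer','index_clip','handle_grip','left_knob_grip','right_knob_grip'],c+'3.png')
t=cv2.imread('pics/top3.png');s=cv2.imread('pics/side3.png')
cv2.imwrite('pics/s3c.png',np.hstack([cv2.resize(s[180:270,290:380],(400,400)),cv2.resize(t[190:270,310:390],(400,400))]))"
```

```text
top P pointer 0.64 [657.2 -34.7  51.8]
top P index_clip 0.43 [649.8 -13.3  47.4]
top P handle_grip 0.26 [ 647.6 -267.8   -2.5]
top P left_knob_grip 0.76 [633.5  37.   93.3]
top P right_knob_grip 0.74 [ 626.8 -116.5   91.4]
side P pointer 0.72 [662.  -34.7  54.1]
side P index_clip 0.53 [655.2 -14.   45.6]
side P index_clip 0.33 [664.  -37.5  53.2]
side P handle_grip 0.63 [494.9 -31.9  58.2]
side P left_knob_grip 0.63 [632.6  31.4  88.6]
side P right_knob_grip 0.49 [ 619.5 -121.8   90.6]
```

View pics/s3c.png

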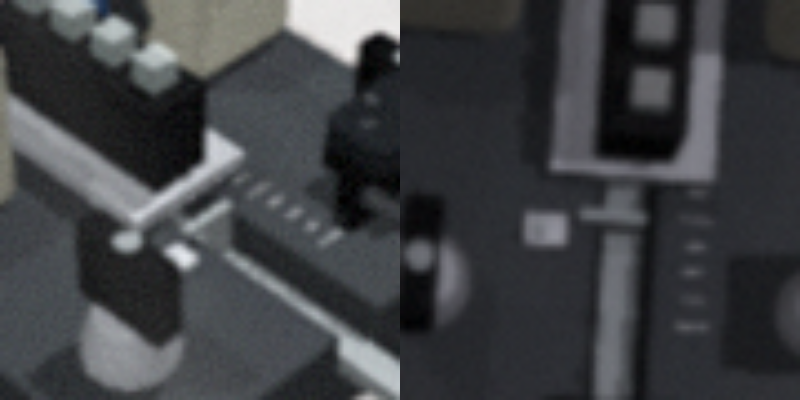

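In the right half the pointer's finger (tip at (583,214)) stands slightly behind the clip's middle at (546,230). I'll compute the remaining distance.

```bash
python3 -c "
from h import *
t=env.read_camera('top')
f=lambda u,z:(lambda o,d:o+d*(z-o[2])/d[2])(*ray(t,u))
q=lambda x,y:(310+(x-400)/5-.4,190+y/5-.4)
ex=np.array([.997,-.078,0])
c=f(q(546,230),50)
for u in((583,214),(615,216),(648,218)):
  p=f(q(*u),53);print(p,c,(p-c)@ex)
"
```

```text
[660.08070265 -28.52346447  53.        ] [654.83056146 -14.9892289   50.        ] 6.290061141019823
[659.18964766 -40.26689431  53.        ] [654.83056146 -14.9892289   50.        ] 6.31766684582293
[658.29375838 -52.3824103   53.        ] [654.83056146 -14.9892289   50.        ] 6.369475477340843
```

Request:
drive_tool:
  rows:
    - [[0,-0.012,0,0,0,0,0],[0,-0.013,0,0,0,0,0],[0,0,0,0,0,0,0],[0,0,0,0,0,0,0],[0,0,0,0,0,0,0]]

```text
t: 18.18
eef_pos: [482.5, -29.7, 65.6]
tcp_rot: [3.136, -0.0, 1.492]
ft_force: [11.5, 9.4, -1.7]
opening: 0.142
grip_force: 30.0
```

```bash
python3 -c "
from h import *
t=env.read_camera('top');s=env.read_camera('side')
cv2.imwrite('pics/s4c.png',np.hstack([cv2.resize(s['color'][180:270,290:380],(400,400)),cv2.resize(t['color'][190:270,310:390],(400,400))]))"
```

```text
(no output)
```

View pics/s4c.png

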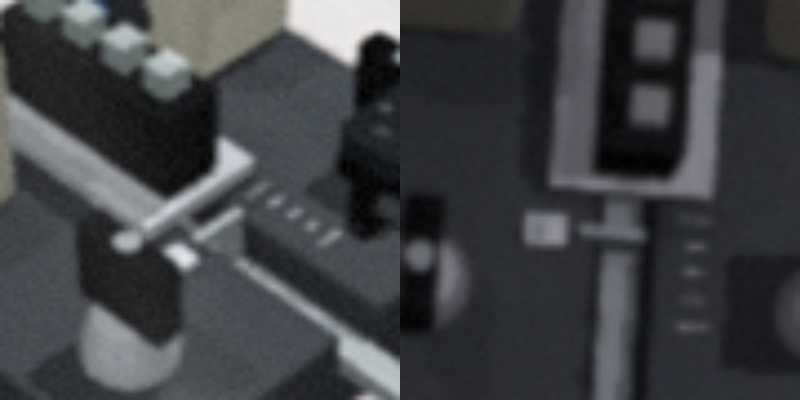

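The pointer's finger at (583,231) now lines up with the clip's middle at (546,230). The slide is steady and the gripper is still holding the handle, so I'm handing it in.

```bash
python3 -c "
from h import *
s=env.state();print(s['eef_pos'],abs(s['qvel']).max(),s['grip_force']);print(env.job_done())"
```

```text
[482.45147688 -29.68847914  65.58580248] 0.0007204430372506691 29.980681836605072
the job is handed in; nothing more can be done
None
```

I turned both knobs anticlockwise to their end stops, pulled the slide until its pointer stood level with the middle of the clip, and handed the job in at about 18 s, still holding the handle; no verdict came back.

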